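# Check off the listed bangles

### The job

Check three jade bangles off the delivery list: with a fingertip on its rim, lightly press down first the slim plain bangle, then the broad one, then the beaded one, each until the plate under it has clearly sunk and stays down. Do not pick up, tip or shove any bangle, leave the open cuff untouched, and leave everything else on the table where it is.

Things in the scene. Friction and masses are not known exactly. Their poses are not given: they have to be found in the camera images.
- slim: slim plain jade bangle: a complete ring of round section, outer diameter 74 mm, inner 58 mm, 8 mm tall; loose, lies flat and centred on its own stand's plate; origin on the ring's axis at its underside, z up; the middle of its rim lies 33 mm from that axis and the top of the rim 8 mm above the origin
- broad: broad jade bangle: a complete plain band, outer diameter 80 mm, inner 56 mm, 24 mm tall, the tallest of the four; loose, lies flat and centred on its own stand's plate; origin on the ring's axis at its underside, z up; the middle of its rim lies 34 mm from that axis and the top of the rim 24 mm above the origin
- beaded: beaded jade bangle: a complete ring of 14 touching balls, outer diameter 79 mm, inner 49 mm, 15 mm tall; loose, lies flat and centred on its own stand's plate; origin on the ring's axis at its underside, z up; the middle of its rim lies 32 mm from that axis and the top of the rim 15 mm above the origin
- cuff: open jade cuff: a plain C-shaped bangle with a 33 mm gap (towards its own +x), outer diameter 74 mm, 11 mm tall; not on the list; loose, lies flat and centred on its own stand's plate; origin on the ring's axis at its underside, z up; the middle of its rim lies 31.5 mm from that axis and the top of the rim 11 mm above the origin
- plate_slim (a joint): how far the plate under the slim bangle has been pressed down, in m: 0 at the start (up), 0.012 at the hard stop; it gives way to about 4 N, counts as down from 0.004, and stays where it is left (no spring)
- plate_broad (a joint): how far the plate under the broad bangle has been pressed down, in m: 0 at the start (up), 0.012 at the hard stop; it gives way to about 4 N, counts as down from 0.004, and stays where it is left (no spring)
- plate_beaded (a joint): how far the plate under the beaded bangle has been pressed down, in m: 0 at the start (up), 0.012 at the hard stop; it gives way to about 4 N, counts as down from 0.004, and stays where it is left (no spring)
- plate_cuff (a joint): how far the plate under the cuff piece has been pressed down, in m: 0 at the start (up), 0.012 at the hard stop; it gives way to about 4 N, counts as down from 0.004, and stays where it is left (no spring)
- plate_slim_top (a point): centre of the top face of the black round plate (92 mm across, 5 mm thick) under the slim bangle; 41 mm above the table while up. The four stands look alike: a wooden foot 84 mm across fixed to the table, and the plate on a short post
- plate_broad_top (a point): centre of the top face of the black round plate (92 mm across, 5 mm thick) under the broad bangle; 41 mm above the table while up. The four stands look alike: a wooden foot 84 mm across fixed to the table, and the plate on a short post
- plate_beaded_top (a point): centre of the top face of the black round plate (92 mm across, 5 mm thick) under the beaded bangle; 41 mm above the table while up. The four stands look alike: a wooden foot 84 mm across fixed to the table, and the plate on a short post
- plate_cuff_top (a point): centre of the top face of the black round plate (92 mm across, 5 mm thick) under the cuff piece; 41 mm above the table while up. The four stands look alike: a wooden foot 84 mm across fixed to the table, and the plate on a short post
- jar: bystander: small amber jar with a metal lid, 34 mm across, 44 mm tall, stands between the stands; origin at its underside
- ring_box: bystander: small closed blue ring box, 34 x 34 x 35 mm, stands between the stands; origin at its underside
- cone: bystander: dark wooden ring-sizing cone, foot 34 mm across, 58 mm tall, stands between the stands; origin at its underside
- magnifier: bystander: hand magnifier lying flat behind the stands, lens 64 mm across, overall 163 mm, 12 mm thick; origin under the lens
- calculator: bystander: grey pocket calculator lying behind the stands, 125 x 85 x 17 mm; origin at its underside
- mug: bystander: white mug behind the stands, 76 mm across, 85 mm tall; origin at its underside
- gift_box: bystander: flat lidded cardboard box behind the stands, 104 x 104 x 39 mm; origin at its underside

How it is judged:
By the outcome, as a careful person would: the job done as asked, in the order asked, and still so for the second after the job is handed in, with the robot touching nothing.
It also fails if it takes over 45 s, if anything falls off the work surface, if the arm or the gripper's body presses on something with over 40 N, if the wrist force passes 120 N, or if a joint passes its speed limit or range.

### The arm

A 6-joint arm with a two-finger parallel gripper is mounted at the origin on the work surface. World frame = base frame: x ahead of the robot, y to its left, z up, the work surface at z = 0. Lengths are in m, angles in rad, forces in N, time in s.
With the tool pointing down it reaches from about 0.15 to 0.775 m from the base axis. Payload 6.1 kg.
Tool frame: the origin (TCP) lies between the finger pads; the fingertips stand 11 mm ahead of it and the grasp point (between the pads) lies 8 mm behind it; z points along the fingers, y is the direction in which the jaws open and shut (so a half turn about z gives the same grasp; the last joint's range is limited). The gripper opens to 85 mm and grips with 20 to 120 N. Pads are 22 mm wide; open, the fingers measure 114 mm over their backs; the gripper's body (76 mm by 85 mm) begins 54 mm behind the grasp point. The pads swing forward as they close: fully open they stand 13 mm farther back than shut.
Start: joints at [-1.289, 0.126, -0.04, 1.405, 0, 1.571], TCP at [0.146, -0.504, 0.242] pointing down, gripper open.
Joint ranges: [-2.72, 2.72], [-0.95, 1.95], [-1.27, 1.35], [-1.78, 2.02], [-1.46, 1.47], [-3.14, 3.14]. Speed limits (rad/s): [2.39, 2.39, 3.01, 3.14, 3.14, 3.14].

### API

Orientations are given as a unit quaternion [w, x, y, z].
In Python, from bench import r gives the robot as it stands.
- The arm moves only by the tool send_rows, never from a script. Its argument "deltas" is a list of rows, each an object of numbers: "x", "y", "z": the shift along the world's x, y, z in mm; "rx", "ry", "rz": the turn, a rotation vector about the world's x, y, z in degrees. In form: [{"x": .., "y": .., "z": .., "rx": .., "ry": .., "rz": ..}, ...]. A call has 1 to 12 rows; each row shifts and turns the commanded pose from where the row before left it; what a row does not reach is not made up. A row lasts 1/10 s, in which the tool goes at most 50 mm and 8.59 degrees, less where a joint would pass 70% of its speed; a pose out of reach is approached as far as the arm can. A call is refused whole if a number of a shift passes 50 or a number of a turn 8.59, either way. A call with a gripper value outside its range is refused whole. "grip" is the finger opening in mm, from 0 to 85.4, set as the call begins (left out, the last holds). The fingers move at their own pace and stop on an object; the grip force is fixed at half the most. Time passes only in rows, so rows that do not move let the fingers close. It gives the time, the measured TCP pose, the force and the opening at its end, in the units of the state.
- r.read_state(): the state, without advancing time (a new reading comes with each control period).
- r.camera(name): name is "scene" or "top" or "wrist"; returns the picture (480x640x3 uint8, red, green, blue); there is no depth.
- r.calibration(name): a dict with "fx", "fy", "cx", "cy" (pixels), "dist" ([k1, k2, p1, p2, k3] as OpenCV has them; the pictures are not rectified), "R" (3x3) and "t" (3): a world point X has camera coordinates R X + t. Camera axes: x right, y down, z forward; pixel columns grow to the right and rows downward; lengths in m; the calibration is good to about 2 mm. A picture is of the moment at which its call begins: read the wrist's pose just before it. calibration takes no time and is no camera call; for the wrist camera it gives the pose at the moment of the call.
- r.job_done(): hands the job in, once; it reports no verdict.
Trained networks look in the newest picture that a camera, given by its name, has taken for a name from the list of things; names that differ only in an ending like _2 or _b are one class to them, and where a whole thing is asked for, a point or a joint stands for the part that bears it (a point fixed in the world has none). Each returns a list of dicts, best first, with "score" (0 to 1); they miss things now and then, are a little off and sometimes report something else, mostly with a low value. They report only what shows in the picture. A call takes as long as a camera call.
- r.silhouettes(camera, query): "mask" (480x640 bool, what is visible of it).
- r.tip_of(camera, query): "location" ([x, y, z] in m, in the coordinates of the camera as it stood for that picture, good to about 4 mm: a listed point, or the origin of a listed thing).
The state is a dict: "t": time; "joints": joint angles; "dq": joint speeds; "tau": joint torques, N m; "tool_pos": TCP position; "eef_rot": TCP orientation; "wrist_force": force on the tool from outside, world axes, zero at the start; "torque": the same for the moment, N m; "grip_width": finger opening in m.
Only numpy, scipy, OpenCV 4.12 (cv2) and the standard library are available. Lean on these libraries where they do the work, as an engineer would, in place of code of your own. Each camera call takes 0.05 s, during which the arm holds its last target.

## Working session

There is one attempt and no reset: what is moved stays moved. The work goes in short steps, Python scripts to look and compute and a tool call to move; the robot and the scene stay as the last step left them, time stands still between calls to the robot, and variables do not carry over. Pictures are saved under pics/ and viewed, and the job is handed in when it is done.

Besides the shell and the picture viewer there is one more tool, called after "Emit:" as name(argument=value, ...) on one line, values as JSON. send_rows: Moves the arm, as the interface text tells. Its arguments: {"type":"object","properties":{"deltas":{"type":"array"},"grip":{"type":"number"}},"required":["deltas"]}

```bash
ls; mkdir -p pics; cat > h.py <<'E'
from bench import r
import numpy as np, cv2
def w(cam,p):
    c=r.calibration(cam); return np.array(c["R"]).T@(np.array(p)-np.array(c["t"]))
E
python3 - <<'E'
from h import *
s=r.read_state(); print(s)
for c in ["top","scene"]:
    im=r.camera(c); cv2.imwrite(f"pics/{c}0.png",im[:,:,::-1])
    for q in ["slim","broad","beaded","cuff","plate_slim_top","plate_broad_top","plate_beaded_top","plate_cuff_top","jar","ring_box","cone"]:
        for d in r.tip_of(c,q)[:3]: print(c,q,round(d["score"],2),np.round(w(c,d["location"])*1000))
print(r.read_state()["t"])
E
```

```text
pics
{'t': 0.0, 'joints': array([-1.28897186e+00,  1.26393229e-01, -4.06209793e-02,  1.40539729e+00,
        1.92573284e-05,  1.57081586e+00]), 'dq': array([ 2.35378694e-04,  1.89044443e-03,  1.09918131e-03, -4.12478578e-05,
       -1.38699201e-04, -6.67169523e-04]), 'tau': array([-7.42985922e-04, -4.35915256e+01,  3.52924955e+01,  1.71826780e-02,
        5.89899074e-06, -6.87574030e-06]), 'tool_pos': array([ 0.14590277, -0.50390882,  0.24151558]), 'eef_rot': array([-8.00932519e-04,  9.90089338e-01,  1.40436639e-01, -1.03897083e-04]), 'wrist_force': array([-0.17012033, -0.44167077,  0.22006066]), 'torque': array([ 0.03811106, -0.00310336,  0.03471904]), 'grip_width': 0.08568281812734133}
top slim 0.74 [452. 106.  39.]
top broad 0.76 [ 467. -108.   43.]
top beaded 0.74 [ 462. -283.   40.]
top cuff 0.57 [517. 317.  44.]
top plate_slim_top 0.94 [451. 108.  43.]
top plate_broad_top 0.8 [ 471. -105.   42.]
top plate_beaded_top 0.85 [ 462. -286.   42.]
top plate_cuff_top 0.78 [521. 311.  42.]
top plate_cuff_top 0.19 [ 738. -130.    1.]
top jar 0.88 [537. 191.   4.]
top ring_box 0.64 [ 438. -197.   -1.]
top cone 0.61 [542.   3.   0.]
scene slim 0.73 [451. 111.  44.]
scene broad 0.77 [ 470. -107.   43.]
scene beaded 0.92 [ 467. -285.   43.]
scene beaded 0.69 [ 466. -282.   42.]
scene beaded 0.3 [725. 157.   2.]
scene cuff 0.76 [514. 315.  40.]
scene plate_slim_top 0.67 [455. 111.  38.]
scene plate_broad_top 0.77 [ 469. -109.   37.]
scene plate_broad_top 0.49 [722. 155.   2.]
scene plate_broad_top 0.48 [ 691. -319.    3.]
scene plate_beaded_top 0.63 [ 465. -283.   42.]
scene plate_cuff_top 0.93 [518. 314.  46.]
scene jar 0.67 [537. 194.   1.]
scene jar 0.26 [ 691. -322.    2.]
scene ring_box 0.95 [ 439. -195.    1.]
scene ring_box 0.2 [ 692. -318.    3.]
scene cone 0.69 [539.   2.   3.]
scene cone 0.35 [722. 153.  -1.]
1.2
```

View pics/top0.png

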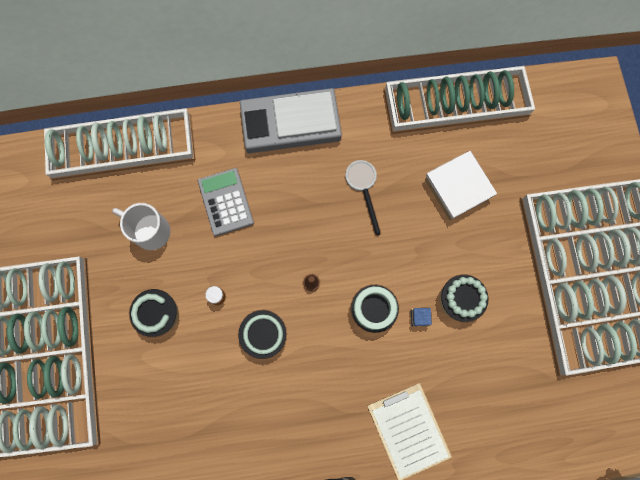

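View pics/scene0.png

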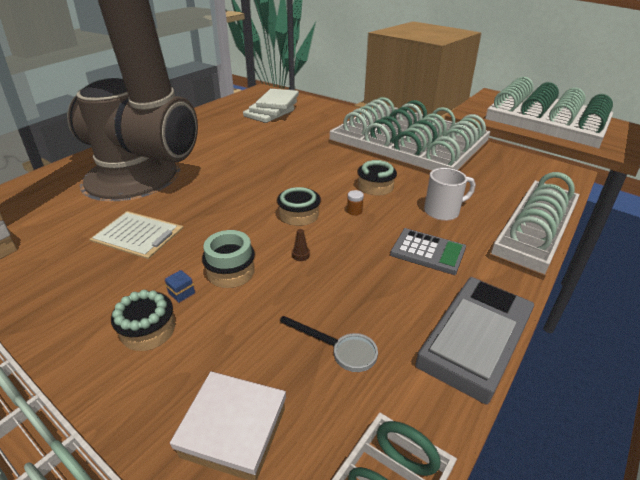

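The top view shows the cuff at (153,313), slim at (262,335), broad at (375,309) and beaded at (465,298), and the networks agree in both views. I'll close the gripper and go above the slim bangle's -y rim.

Emit:
send_rows(deltas=[{"x": 25, "y": 48, "z": -5, "rz": 6.2}, {"x": 25, "y": 48, "z": -5, "rz": 6.2}, {"x": 25, "y": 48, "z": -5, "rz": 6.2}, {"x": 25, "y": 48, "z": -5, "rz": 6.2}, {"x": 25, "y": 48, "z": -5, "rz": 6.2}, {"x": 25, "y": 48, "z": -5, "rz": 6.2}, {"x": 25, "y": 48, "z": -5, "rz": 6.2}, {"x": 25, "y": 48, "z": -5, "rz": 6.2}, {"x": 25, "y": 48, "z": -5, "rz": 6.2}, {"x": 25, "y": 48, "z": -5, "rz": 6.2}, {"x": 25, "y": 48, "z": -5, "rz": 6.2}, {"x": 25, "y": 48, "z": -5, "rz": 6.2}], grip=0)

```text
$.deltas[0]: bad value
```

Emit:
send_rows(deltas=[{}, {}, {}])

```text
$.deltas[0]: bad value
```

Emit:
send_rows(deltas=[{"x": 25, "y": 48, "z": -5, "rx": 0, "ry": 0, "rz": 6.2}, {"x": 25, "y": 48, "z": -5, "rx": 0, "ry": 0, "rz": 6.2}, {"x": 25, "y": 48, "z": -5, "rx": 0, "ry": 0, "rz": 6.2}, {"x": 25, "y": 48, "z": -5, "rx": 0, "ry": 0, "rz": 6.2}, {"x": 25, "y": 48, "z": -5, "rx": 0, "ry": 0, "rz": 6.2}, {"x": 25, "y": 48, "z": -5, "rx": 0, "ry": 0, "rz": 6.2}, {"x": 25, "y": 48, "z": -5, "rx": 0, "ry": 0, "rz": 6.2}, {"x": 25, "y": 48, "z": -5, "rx": 0, "ry": 0, "rz": 6.2}, {"x": 25, "y": 48, "z": -5, "rx": 0, "ry": 0, "rz": 6.2}, {"x": 25, "y": 48, "z": -5, "rx": 0, "ry": 0, "rz": 6.2}, {"x": 25, "y": 48, "z": -5, "rx": 0, "ry": 0, "rz": 6.2}, {"x": 25, "y": 48, "z": -5, "rx": 0, "ry": 0, "rz": 6.2}], grip=0)

```text
t: 2.4
tool_pos: [0.4225, 0.0278, 0.1873]
eef_rot: [0.0, 0.702, 0.712, 0.0]
wrist_force: [1.1, -1.4, 0.6]
grip_width: -0.0001
```

Emit:
send_rows(deltas=[{"x": 0, "y": 0, "z": 0, "rx": 0, "ry": 0, "rz": 0}, {"x": 0, "y": 0, "z": 0, "rx": 0, "ry": 0, "rz": 0}, {"x": 0, "y": 0, "z": 0, "rx": 0, "ry": 0, "rz": 0}])

```text
t: 2.7
tool_pos: [0.4216, 0.025, 0.1871]
eef_rot: [-0.0, 0.704, 0.71, -0.0]
wrist_force: [-1.2, 0.0, 0.3]
grip_width: -0.0
```

Emit:
send_rows(deltas=[{"x": 15, "y": 26, "z": -20, "rx": 0, "ry": 0, "rz": 0}, {"x": 15, "y": 27, "z": -20, "rx": 0, "ry": 0, "rz": 0}, {"x": 0, "y": 0, "z": 0, "rx": 0, "ry": 0, "rz": 0}, {"x": 0, "y": 0, "z": 0, "rx": 0, "ry": 0, "rz": 0}])

```text
t: 3.1
tool_pos: [0.4515, 0.0773, 0.147]
eef_rot: [-0.0, 0.704, 0.71, -0.001]
wrist_force: [-0.2, 0.0, 1.0]
grip_width: -0.0007
```

```bash
python3 - <<'E'
from h import *
for c in ["wrist","scene"]:
    im=r.camera(c); cv2.imwrite(f"pics/{c}1.png",im[:,:,::-1])
c="wrist"
for q in ["slim","plate_slim_top","broad","plate_broad_top"]:
        for d in r.tip_of(c,q)[:3]: print(c,q,round(d["score"],2),np.round(w(c,d["location"])*1000))
s=r.read_state();print(s["t"],s["tool_pos"],s["joints"])
# refine: fit circle at plane z from mask, top camera
r.camera("top")
C=r.calibration("top");K=np.array([[C["fx"],0,C["cx"]],[0,C["fy"],C["cy"]],[0,0,1]])
for q,z in [("slim",.045),("broad",.065),("beaded",.0485)]:
    m=r.silhouettes("top",q)[0]["mask"].astype(np.uint8)
    cs,_=cv2.findContours(m,cv2.RETR_EXTERNAL,cv2.CHAIN_APPROX_NONE)
    ct=max(cs,key=cv2.contourArea)
    p=cv2.undistortPoints(ct.astype(float),K,np.array(C["dist"],float))[:,0]
    R=np.array(C["R"]);o=-R.T@np.array(C["t"]);d=np.c_[p,np.ones(len(p))]@R
    X=o+d*((z-o[2])/d[:,2])[:,None]
    (a,b),ax,_=cv2.fitEllipse((X[:,:2]*1000).astype(np.float32)); print(q,a,b,ax)
E
```

```text
wrist plate_slim_top 0.68 [447. 109.  43.]
3.4 [0.45207089 0.07786527 0.14786785] [ 1.70617153e-01  1.80340914e-02 -3.63809664e-01  1.18764901e+00
 -7.97926195e-05  1.73334238e+00]Traceback (most recent call last):
  File "<stdin>", line 12, in <module>
IndexError: list index out of range
```

View pics/wrist1.png

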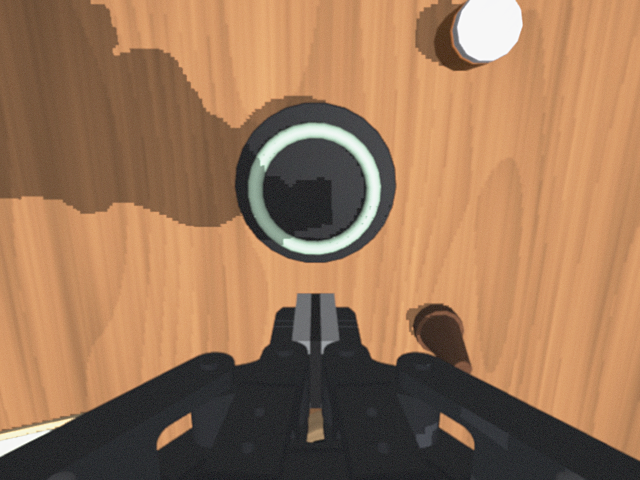

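View pics/scene1.png

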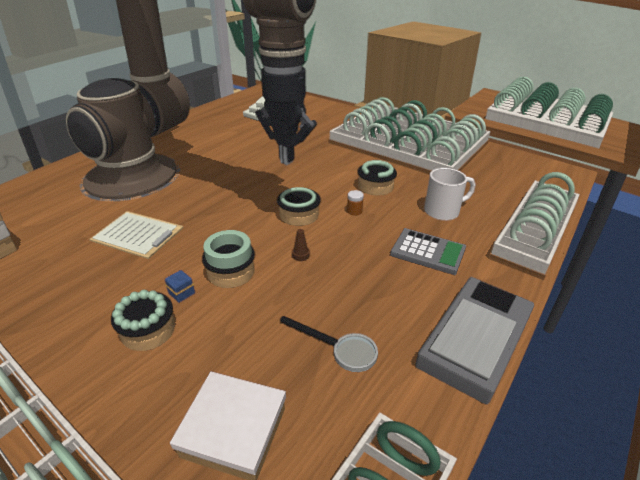

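```bash
cat >> h.py <<'E'
def ring(cam,im,roi,z,name=None):
    C=r.calibration(cam);K=np.array([[C["fx"],0,C["cx"]],[0,C["fy"],C["cy"]],[0,0,1]])
    h=cv2.cvtColor(im,cv2.COLOR_RGB2HSV)
    m=cv2.inRange(h,(40,20,60),(100,255,255)); k=np.zeros_like(m); x0,y0,x1,y1=roi; k[y0:y1,x0:x1]=255; m&=k
    cs,_=cv2.findContours(m,cv2.RETR_EXTERNAL,cv2.CHAIN_APPROX_NONE)
    ct=cv2.convexHull(max(cs,key=cv2.contourArea)); print("px",cv2.fitEllipse(ct))
    p=cv2.undistortPoints(ct.astype(float),K,np.array(C["dist"],float))[:,0]
    R=np.array(C["R"]);o=-R.T@np.array(C["t"]);d=np.c_[p,np.ones(len(p))]@R
    X=o+d*((z-o[2])/d[:,2])[:,None]
    print(np.round(o,3),cv2.fitEllipse((X[:,:2]*1000).astype(np.float32))[:2])
E
python3 - <<'E'
from h import *
im=cv2.imread("pics/wrist1.png")[:,:,::-1].copy()
ring("wrist",im,(220,90,410,275),.045)
im=cv2.imread("pics/top0.png")[:,:,::-1].copy()
ring("top",im,(230,305,295,365),.045)
ring("top",im,(345,280,405,340),.065)
ring("top",im,(437,270,495,325),.0485)
E
```

```text
px ((314.0000305175781, 188.0978546142578), (133.79727172851562, 134.16734313964844), 126.47533416748047)
[0.451 0.148 0.279] ((450.53704833984375, 108.94450378417969), (74.9256591796875, 75.28617858886719))
px ((262.57720947265625, 333.8717956542969), (39.62446594238281, 40.43691635131836), 52.895931243896484)
[0.396 0.025 1.108] ((450.261962890625, 107.9373550415039), (74.2930908203125, 75.47964477539062))
px ((375.1172790527344, 307.6858215332031), (43.412078857421875, 44.24794006347656), 108.21895599365234)
[0.396 0.025 1.108] ((467.010498046875, -106.9671401977539), (80.80726623535156, 82.4411392211914))
px ((466.6507873535156, 296.75054931640625), (40.05479049682617, 42.09135437011719), 131.70664978027344)
[0.396 0.025 1.108] ((462.8669738769531, -285.9195861816406), (78.34427642822266, 79.55816650390625))
```

Emit:
send_rows(deltas=[{"x": -1, "y": -1, "z": -20, "rx": 0, "ry": 0, "rz": 0}, {"x": 0, "y": 0, "z": -20, "rx": 0, "ry": 0, "rz": 0}, {"x": 0, "y": 0, "z": -20, "rx": 0, "ry": 0, "rz": 0}, {"x": 0, "y": 0, "z": -10, "rx": 0, "ry": 0, "rz": 0}, {"x": 0, "y": 0, "z": -5, "rx": 0, "ry": 0, "rz": 0}, {"x": 0, "y": 0, "z": 0, "rx": 0, "ry": 0, "rz": 0}, {"x": 0, "y": 0, "z": 0, "rx": 0, "ry": 0, "rz": 0}])

```text
t: 4.2
tool_pos: [0.4515, 0.0777, 0.0728]
eef_rot: [0.0, 0.704, 0.71, 0.0]
wrist_force: [-0.1, 1.0, 0.8]
grip_width: -0.0002
```

```bash
python3 - <<'E'
from h import *
print(r.read_state()["tool_pos"])
im=r.camera("wrist"); cv2.imwrite("pics/wrist2.png",im[:,:,::-1])
E
```

```text
[0.45147279 0.07770149 0.07284765]
```

View pics/wrist2.png

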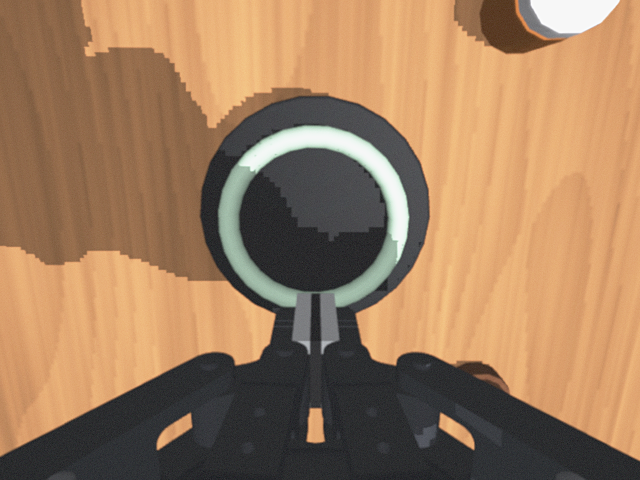

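The wrist view shows the fingertips at (316,293) over the near rim of the slim ring. I'll go down gently.

Emit:
send_rows(deltas=[{"x": 0, "y": 0, "z": -4, "rx": 0, "ry": 0, "rz": 0}, {"x": 0, "y": 0, "z": -4, "rx": 0, "ry": 0, "rz": 0}, {"x": 0, "y": 0, "z": -1, "rx": 0, "ry": 0, "rz": 0}, {"x": 0, "y": 0, "z": -1, "rx": 0, "ry": 0, "rz": 0}, {"x": 0, "y": 0, "z": -1, "rx": 0, "ry": 0, "rz": 0}, {"x": 0, "y": 0, "z": -1, "rx": 0, "ry": 0, "rz": 0}, {"x": 0, "y": 0, "z": -1, "rx": 0, "ry": 0, "rz": 0}])

```text
t: 4.95
tool_pos: [0.451, 0.0776, 0.0593]
eef_rot: [0.0, 0.704, 0.71, 0.0]
wrist_force: [-0.5, 0.1, 2.3]
grip_width: 0.0002
```

Emit:
send_rows(deltas=[{"x": 0, "y": 0, "z": -1, "rx": 0, "ry": 0, "rz": 0}, {"x": 0, "y": 0, "z": -1, "rx": 0, "ry": 0, "rz": 0}])

```text
t: 5.15
tool_pos: [0.451, 0.0776, 0.0572]
eef_rot: [0.0, 0.704, 0.71, 0.0]
wrist_force: [-0.4, 0.5, 2.3]
grip_width: 0.0001
```

Emit:
send_rows(deltas=[{"x": 0, "y": 0, "z": -1, "rx": 0, "ry": 0, "rz": 0}, {"x": 0, "y": 0, "z": -1, "rx": 0, "ry": 0, "rz": 0}])

```text
t: 5.35
tool_pos: [0.451, 0.0776, 0.0551]
eef_rot: [0.0, 0.704, 0.71, 0.0]
wrist_force: [-0.1, -0.1, 3.2]
grip_width: -0.0003
```

Emit:
send_rows(deltas=[{"x": 0, "y": 0, "z": -1, "rx": 0, "ry": 0, "rz": 0}, {"x": 0, "y": 0, "z": -1, "rx": 0, "ry": 0, "rz": 0}])

```text
t: 5.55
tool_pos: [0.451, 0.0776, 0.053]
eef_rot: [0.0, 0.704, 0.71, 0.0]
wrist_force: [-1.0, -0.3, 2.8]
grip_width: -0.0001
```

Emit:
send_rows(deltas=[{"x": 0, "y": 0, "z": -1, "rx": 0, "ry": 0, "rz": 0}, {"x": 0, "y": 0, "z": -1, "rx": 0, "ry": 0, "rz": 0}, {"x": 0, "y": 0, "z": 0, "rx": 0, "ry": 0, "rz": 0}])

```text
t: 5.85
tool_pos: [0.451, 0.0776, 0.0509]
eef_rot: [-0.0, 0.704, 0.71, 0.0]
wrist_force: [-0.4, 0.9, 0.7]
grip_width: -0.0001
```

```bash
python3 - <<'E'
from h import *
s=r.read_state();print(s["tool_pos"],s["wrist_force"],s["torque"])
im=r.camera("wrist"); cv2.imwrite("pics/wrist3.png",im[:,:,::-1])
im=r.camera("scene"); cv2.imwrite("pics/scene3.png",cv2.resize(im[150:260,220:380,::-1],None,fx=5,fy=5))
E
```

```text
[0.45101127 0.07761922 0.05093471] [-0.39222788  0.85244114  0.72105612] [-0.05835117  0.01766432  0.03832116]
```

View pics/wrist3.png

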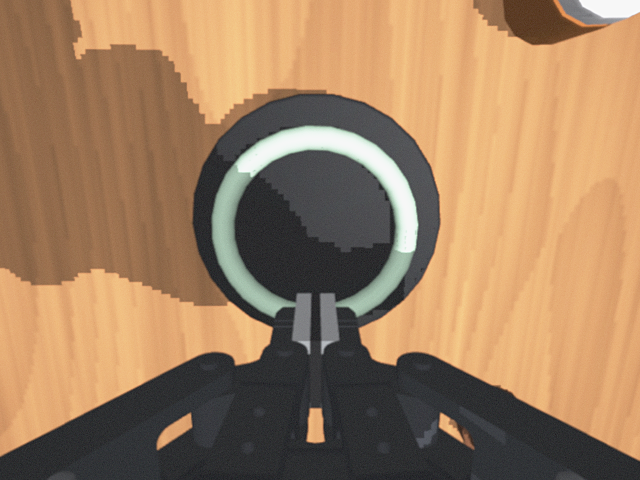

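View pics/scene3.png

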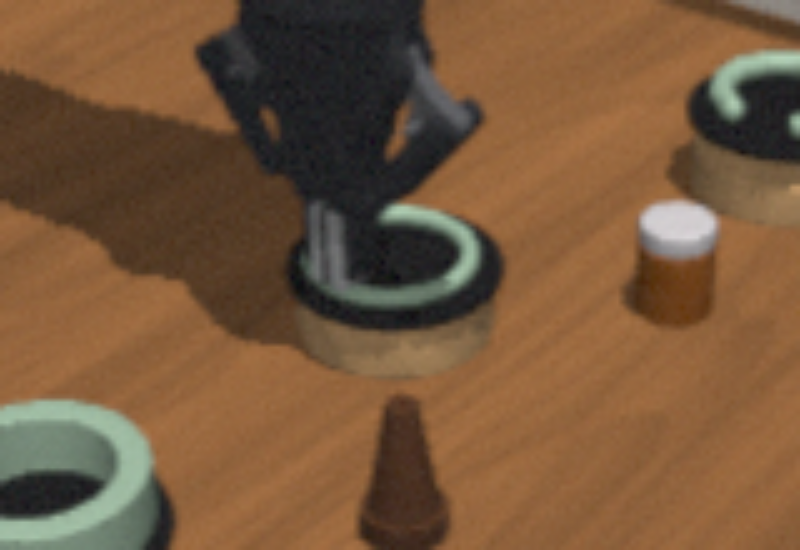

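Contact began near TCP z 60 mm. The pressed pose suggests about 8 mm of sink. I'll lift and verify.

Emit:
send_rows(deltas=[{"x": 0, "y": 0, "z": 2, "rx": 0, "ry": 0, "rz": 0}, {"x": 0, "y": 0, "z": 5, "rx": 0, "ry": 0, "rz": 0}, {"x": 0, "y": 0, "z": 20, "rx": 0, "ry": 0, "rz": 0}, {"x": 0, "y": 0, "z": 30, "rx": 0, "ry": 0, "rz": 0}, {"x": 0, "y": 0, "z": 40, "rx": 0, "ry": 0, "rz": 0}, {"x": 0, "y": 0, "z": 0, "rx": 0, "ry": 0, "rz": 0}, {"x": 0, "y": 0, "z": 0, "rx": 0, "ry": 0, "rz": 0}])

```text
t: 6.65
tool_pos: [0.4517, 0.0778, 0.1492]
eef_rot: [0.001, 0.704, 0.71, 0.001]
wrist_force: [-0.2, 0.0, -0.7]
grip_width: 0.0003
```

```bash
python3 - <<'E'
from h import *
s=r.read_state();print(s["tool_pos"])
im=r.camera("wrist"); cv2.imwrite("pics/wrist4.png",im[:,:,::-1])
for z in (.045,.037): ring("wrist",im,(220,90,410,275),z)
im=r.camera("scene"); b=cv2.imread("pics/scene0.png")
cv2.imwrite("pics/cmp4.png",np.hstack([cv2.resize(x[180:230,270:330],None,fx=6.5,fy=6.5) for x in (b,im[:,:,::-1])]))
E
```

```text
[0.45172622 0.0777598  0.14924302]
px ((312.77496337890625, 185.78793334960938), (127.95713806152344, 128.92274475097656), 153.82733154296875)
[0.45  0.147 0.28 ] ((448.64019775390625, 109.7236099243164), (71.6558609008789, 72.2718505859375))
px ((312.77496337890625, 185.78793334960938), (127.95713806152344, 128.92274475097656), 153.82733154296875)
[0.45  0.147 0.28 ] ((448.6053466796875, 108.44579315185547), (74.09650421142578, 74.73347473144531))
```

View pics/cmp4.png

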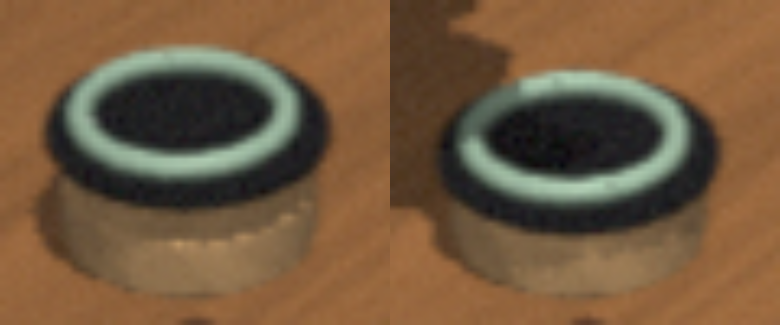

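The slim plate has clearly sunk about 8 mm, with the ring still flat and centred. Next is the broad bangle.

Emit:
send_rows(deltas=[{"x": 4, "y": -38, "z": 0, "rx": 0, "ry": 0, "rz": 0}, {"x": 4, "y": -38, "z": 0, "rx": 0, "ry": 0, "rz": 0}, {"x": 4, "y": -38, "z": 0, "rx": 0, "ry": 0, "rz": 0}, {"x": 3, "y": -38, "z": 0, "rx": 0, "ry": 0, "rz": 0}, {"x": 0, "y": 0, "z": -20, "rx": 0, "ry": 0, "rz": 0}, {"x": 0, "y": 0, "z": -20, "rx": 0, "ry": 0, "rz": 0}, {"x": 0, "y": 0, "z": -15, "rx": 0, "ry": 0, "rz": 0}, {"x": 0, "y": 0, "z": 0, "rx": 0, "ry": 0, "rz": 0}, {"x": 0, "y": 0, "z": 0, "rx": 0, "ry": 0, "rz": 0}])

```text
t: 7.65
tool_pos: [0.4652, -0.0742, 0.0924]
eef_rot: [-0.001, 0.704, 0.71, -0.001]
wrist_force: [0.1, 0.6, 0.8]
grip_width: 0.0001
```

```bash
python3 - <<'E'
from h import *
s=r.read_state();print(s["tool_pos"])
im=r.camera("top"); cv2.imwrite("pics/top5.png",im[:,:,::-1])
im=r.camera("scene"); cv2.imwrite("pics/scene5.png",cv2.resize(im[150:310,150:330,::-1],None,fx=3.5,fy=3.5))
E
```

```text
[ 0.46521556 -0.07423722  0.09239258]
```

View pics/scene5.png

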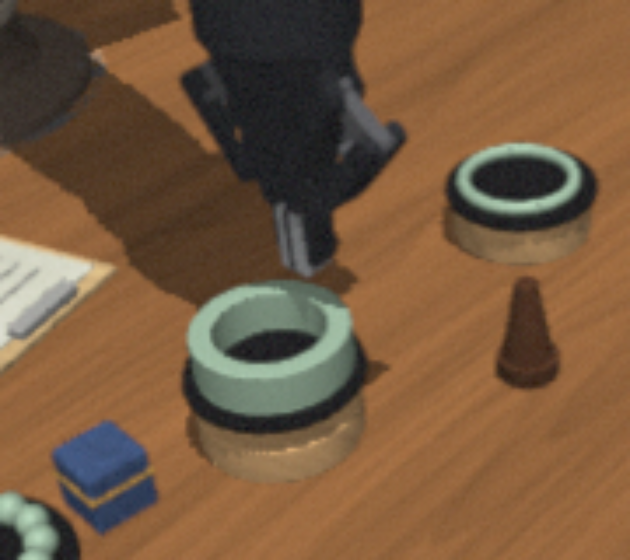

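The fingertip is above the broad ring's +y rim, at crop (310,268), with the rim below it. Contact is expected at TCP z of about 76 mm.

Emit:
send_rows(deltas=[{"x": 1, "y": -1, "z": -4, "rx": 0, "ry": 0, "rz": 0}, {"x": 0, "y": 0, "z": -4, "rx": 0, "ry": 0, "rz": 0}, {"x": 0, "y": 0, "z": -3, "rx": 0, "ry": 0, "rz": 0}, {"x": 0, "y": 0, "z": -2, "rx": 0, "ry": 0, "rz": 0}, {"x": 0, "y": 0, "z": -1, "rx": 0, "ry": 0, "rz": 0}, {"x": 0, "y": 0, "z": -1, "rx": 0, "ry": 0, "rz": 0}, {"x": 0, "y": 0, "z": -1, "rx": 0, "ry": 0, "rz": 0}, {"x": 0, "y": 0, "z": -1, "rx": 0, "ry": 0, "rz": 0}])

```text
t: 8.55
tool_pos: [0.467, -0.0754, 0.0761]
eef_rot: [0.0, 0.704, 0.71, 0.0]
wrist_force: [-0.6, 0.4, 0.2]
grip_width: -0.0002
```

Emit:
send_rows(deltas=[{"x": 0, "y": 0, "z": -1, "rx": 0, "ry": 0, "rz": 0}, {"x": 0, "y": 0, "z": -1, "rx": 0, "ry": 0, "rz": 0}, {"x": 0, "y": 0, "z": -1, "rx": 0, "ry": 0, "rz": 0}])

```text
t: 8.85
tool_pos: [0.4671, -0.0754, 0.0732]
eef_rot: [0.0, 0.704, 0.71, 0.0]
wrist_force: [-0.7, 0.2, 2.5]
grip_width: -0.0001
```

Emit:
send_rows(deltas=[{"x": 0, "y": 0, "z": -1, "rx": 0, "ry": 0, "rz": 0}, {"x": 0, "y": 0, "z": -1, "rx": 0, "ry": 0, "rz": 0}])

```text
t: 9.05
tool_pos: [0.4671, -0.0754, 0.0711]
eef_rot: [0.0, 0.704, 0.71, 0.0]
wrist_force: [-0.9, 0.8, 3.0]
grip_width: -0.0
```

Emit:
send_rows(deltas=[{"x": 0, "y": 0, "z": -1, "rx": 0, "ry": 0, "rz": 0}, {"x": 0, "y": 0, "z": -1, "rx": 0, "ry": 0, "rz": 0}, {"x": 0, "y": 0, "z": -1, "rx": 0, "ry": 0, "rz": 0}, {"x": 0, "y": 0, "z": -1, "rx": 0, "ry": 0, "rz": 0}, {"x": 0, "y": 0, "z": 0, "rx": 0, "ry": 0, "rz": 0}])

```text
t: 9.55
tool_pos: [0.467, -0.0754, 0.0669]
eef_rot: [0.0, 0.704, 0.71, -0.0]
wrist_force: [-1.5, 1.5, 0.6]
grip_width: 0.0002
```

Emit:
send_rows(deltas=[{"x": 0, "y": 0, "z": 2, "rx": 0, "ry": 0, "rz": 0}, {"x": 0, "y": 0, "z": 5, "rx": 0, "ry": 0, "rz": 0}, {"x": 0, "y": 0, "z": 20, "rx": 0, "ry": 0, "rz": 0}, {"x": 0, "y": 0, "z": 30, "rx": 0, "ry": 0, "rz": 0}, {"x": 0, "y": 0, "z": 20, "rx": 0, "ry": 0, "rz": 0}, {"x": 0, "y": 0, "z": 0, "rx": 0, "ry": 0, "rz": 0}, {"x": 0, "y": 0, "z": 0, "rx": 0, "ry": 0, "rz": 0}])

```text
t: 10.25
tool_pos: [0.4671, -0.0754, 0.1442]
eef_rot: [0.0, 0.704, 0.71, 0.0]
wrist_force: [0.2, 0.7, -0.3]
grip_width: -0.0001
```

```bash
python3 - <<'E'
from h import *
s=r.read_state();print(s["tool_pos"])
im=r.camera("scene"); b=cv2.imread("pics/scene0.png")
cv2.imwrite("pics/cmp6.png",np.hstack([cv2.resize(x[220:295,190:270],None,fx=4.8,fy=4.8) for x in (b,im[:,:,::-1])]))
im=r.camera("wrist"); cv2.imwrite("pics/wrist6.png",im[:,:,::-1])
E
```

```text
[ 0.46712874 -0.07544073  0.1442197 ]
```

View pics/cmp6.png

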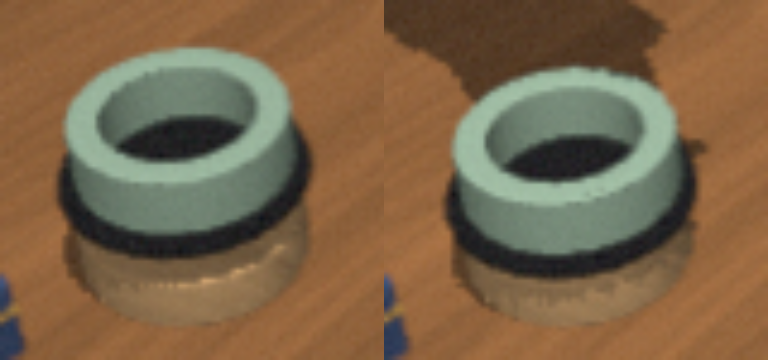

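The broad plate is down too, with the ring undisturbed. Next is the beaded bangle, on its -y rim.

Emit:
send_rows(deltas=[{"x": -1, "y": -40, "z": 0, "rx": 0, "ry": 0, "rz": 0}, {"x": -1, "y": -40, "z": 0, "rx": 0, "ry": 0, "rz": 0}, {"x": -1, "y": -40, "z": 0, "rx": 0, "ry": 0, "rz": 0}, {"x": -1, "y": -40, "z": 0, "rx": 0, "ry": 0, "rz": 0}, {"x": 0, "y": -40, "z": 0, "rx": 0, "ry": 0, "rz": 0}, {"x": 0, "y": -41, "z": 0, "rx": 0, "ry": 0, "rz": 0}, {"x": 0, "y": 0, "z": -20, "rx": 0, "ry": 0, "rz": 0}, {"x": 0, "y": 0, "z": -20, "rx": 0, "ry": 0, "rz": 0}, {"x": 0, "y": 0, "z": -20, "rx": 0, "ry": 0, "rz": 0}, {"x": 0, "y": 0, "z": 0, "rx": 0, "ry": 0, "rz": 0}, {"x": 0, "y": 0, "z": 0, "rx": 0, "ry": 0, "rz": 0}])

```text
t: 11.45
tool_pos: [0.4623, -0.3159, 0.0833]
eef_rot: [-0.001, 0.704, 0.71, -0.0]
wrist_force: [1.3, -0.8, -0.3]
grip_width: 0.0001
```

```bash
python3 - <<'E'
from h import *
s=r.read_state();print(s["tool_pos"])
im=r.camera("wrist"); cv2.imwrite("pics/wrist7.png",im[:,:,::-1])
for z in (.0485,): ring("wrist",im,(180,60,450,320),z)
E
```

```text
[ 0.46233313 -0.3159414   0.08333253]
px ((320.6044616699219, 213.97146606445312), (190.86862182617188, 197.0749969482422), 87.90595245361328)
[ 0.462 -0.247  0.216] ((464.242431640625, -286.3619384765625), (79.52690887451172, 80.2684097290039))
```

View pics/wrist7.png

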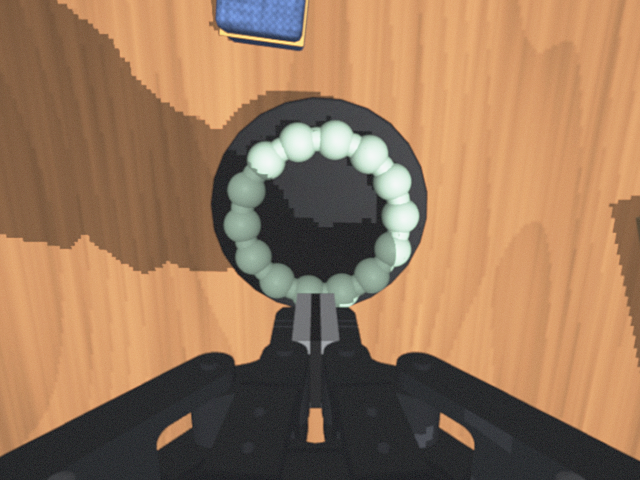

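The beads at the near rim sit at px (308,290) and (342,290). I'll centre the tip on the left one (about -3 mm x, -1 mm y) so it presses flat on one bead's crown.

Emit:
send_rows(deltas=[{"x": -3, "y": -1, "z": -3, "rx": 0, "ry": 0, "rz": 0}, {"x": 0, "y": 0, "z": -4, "rx": 0, "ry": 0, "rz": 0}, {"x": 0, "y": 0, "z": -3, "rx": 0, "ry": 0, "rz": 0}, {"x": 0, "y": 0, "z": -2, "rx": 0, "ry": 0, "rz": 0}, {"x": 0, "y": 0, "z": -1, "rx": 0, "ry": 0, "rz": 0}, {"x": 0, "y": 0, "z": -1, "rx": 0, "ry": 0, "rz": 0}, {"x": 0, "y": 0, "z": -1, "rx": 0, "ry": 0, "rz": 0}, {"x": 0, "y": 0, "z": -1, "rx": 0, "ry": 0, "rz": 0}])

```text
t: 12.3
tool_pos: [0.46, -0.3174, 0.0681]
eef_rot: [0.0, 0.704, 0.71, -0.0]
wrist_force: [0.8, 0.2, 0.1]
grip_width: -0.0001
```

Emit:
send_rows(deltas=[{"x": 0, "y": 0, "z": -1, "rx": 0, "ry": 0, "rz": 0}, {"x": 0, "y": 0, "z": -1, "rx": 0, "ry": 0, "rz": 0}, {"x": 0, "y": 0, "z": -1, "rx": 0, "ry": 0, "rz": 0}])

```text
t: 12.6
tool_pos: [0.4601, -0.3175, 0.0654]
eef_rot: [0.0, 0.704, 0.71, -0.0]
wrist_force: [0.3, -0.3, 3.2]
grip_width: -0.0004
```

Emit:
send_rows(deltas=[{"x": 0, "y": 0, "z": -1, "rx": 0, "ry": 0, "rz": 0}, {"x": 0, "y": 0, "z": -1, "rx": 0, "ry": 0, "rz": 0}])

```text
t: 12.8
tool_pos: [0.4601, -0.3175, 0.0633]
eef_rot: [0.0, 0.704, 0.71, -0.0]
wrist_force: [-0.9, 0.5, 2.0]
grip_width: -0.0
```

Emit:
send_rows(deltas=[{"x": 0, "y": 0, "z": -1, "rx": 0, "ry": 0, "rz": 0}, {"x": 0, "y": 0, "z": -1, "rx": 0, "ry": 0, "rz": 0}, {"x": 0, "y": 0, "z": -1, "rx": 0, "ry": 0, "rz": 0}, {"x": 0, "y": 0, "z": -1, "rx": 0, "ry": 0, "rz": 0}, {"x": 0, "y": 0, "z": 0, "rx": 0, "ry": 0, "rz": 0}])

```text
t: 13.3
tool_pos: [0.46, -0.3174, 0.059]
eef_rot: [0.0, 0.704, 0.71, 0.0]
wrist_force: [-0.7, 0.5, 2.4]
grip_width: 0.0004
```

Emit:
send_rows(deltas=[{"x": 0, "y": 0, "z": 2, "rx": 0, "ry": 0, "rz": 0}, {"x": 0, "y": 0, "z": 5, "rx": 0, "ry": 0, "rz": 0}, {"x": 0, "y": 0, "z": 20, "rx": 0, "ry": 0, "rz": 0}, {"x": 0, "y": 0, "z": 40, "rx": 0, "ry": 0, "rz": 0}, {"x": 0, "y": 0, "z": 40, "rx": 0, "ry": 0, "rz": 0}, {"x": 0, "y": -30, "z": 30, "rx": 0, "ry": 0, "rz": 0}, {"x": 0, "y": -30, "z": 10, "rx": 0, "ry": 0, "rz": 0}, {"x": 0, "y": 0, "z": 0, "rx": 0, "ry": 0, "rz": 0}, {"x": 0, "y": 0, "z": 0, "rx": 0, "ry": 0, "rz": 0}])

```text
t: 14.2
tool_pos: [0.4597, -0.3775, 0.2058]
eef_rot: [-0.0, 0.704, 0.71, 0.0]
wrist_force: [0.4, 0.1, -0.0]
grip_width: 0.0005
```

```bash
python3 - <<'E'
from h import *
s=r.read_state();print(s["tool_pos"],s["t"])
im=r.camera("scene"); b=cv2.imread("pics/scene0.png"); im=im[:,:,::-1]
cv2.imwrite("pics/scene8.png",im)
cv2.imwrite("pics/cmp8.png",np.hstack([cv2.resize(x[280:355,100:190],None,fx=4.4,fy=4.4) for x in (b,im)]))
im=r.camera("top"); cv2.imwrite("pics/top8.png",im[:,:,::-1])
E
```

```text
[ 0.45972782 -0.37749513  0.20578883] 14.2
```

View pics/cmp8.png

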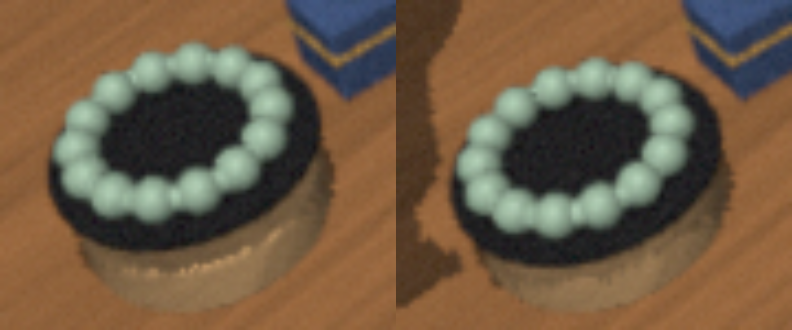

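View pics/scene8.png

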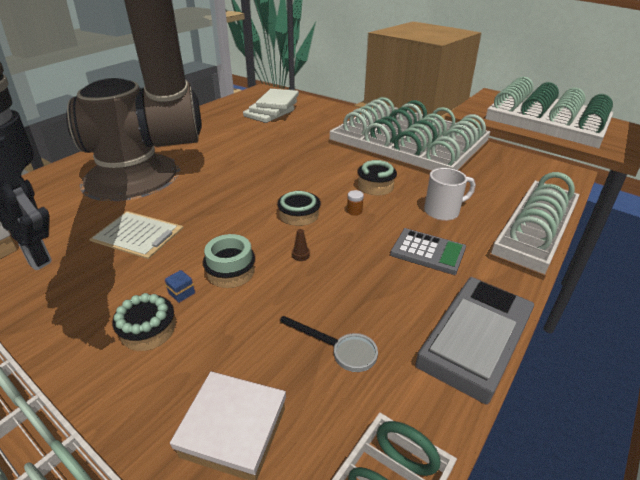

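View pics/top8.png

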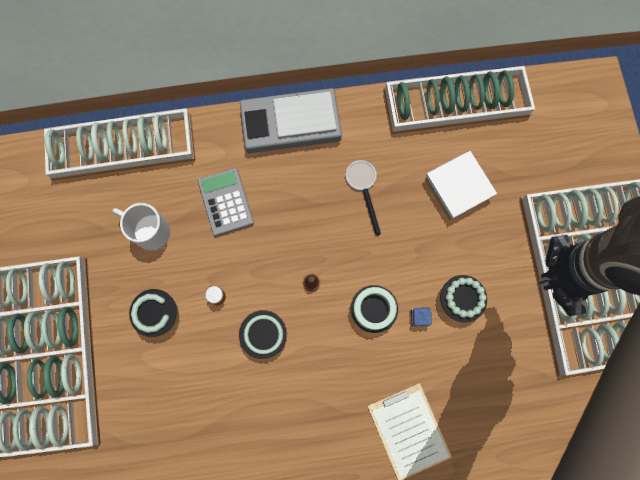

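All three plates are down, the rings are centred, and the cuff and bystanders look unmoved. The tool is clear, so I'm handing in.

```bash
python3 - <<'E'
from h import *
s=r.read_state();print(s["t"],s["wrist_force"]); r.job_done()
E
```

```text
14.3 [-0.23949792 -0.97570969 -0.80498947]
the job is handed in; nothing more can be done
```

I pressed the slim, then the broad, then the beaded bangle straight down with the closed fingertips on the rim. Each went down about 8–9 mm, judging by how far the tool travelled after contact. The wrist force read about 3 N at most at the end of each move. I handed the job in at 14.3 s with the tool lifted clear.

- **Plates:** before-and-after scene pictures show all three plates lower and staying down. For the slim bangle, its size in the wrist camera also fits about 8 mm of sink.
- **Bangles:** all three still lie flat and centred.
- **Everything else:** in the last top and scene pictures the cuff and the other things on the table look unmoved.
- **Checks that failed or disagreed:** the networks did not find the slim bangle in the wrist view, and one silhouette query returned nothing. I measured ring centres from the picture colours instead, and these agreed with the networks' other findings to about 2–4 mm. After its press, the slim ring's centre measured about 2 mm off in x in the wrist view, with part of the ring in shadow. I put that down to the measurement, since the scene picture shows the ring still centred.

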